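Line up the thread spools by shade

TASK

Stand the four thread spools on the cork seats of the thread board, one in the middle of each seat, in order of shade from lightest to darkest: white on the seat next to the white end block, then red, then dark brown, and black next to the black end block. Do not tip any spool over, and leave all four standing upright.

Things in the scene. Friction and masses are not known exactly. Their poses are not given: they have to be found in the camera images.
- white_centre (a point): Loose spool of white thread (the lightest): upright reel, 52 mm tall, flanges 44 mm across and 4 mm thick at top and bottom, wound barrel 38 mm across between; 60 g. A disc of the thread's colour covers the top. A loose thread end, only for show, sticks out to one side. Point: on the reel's axis, half-way up (26 mm above its foot); z is that axis. Round: grip it at any yaw.
- red_centre (a point): Loose spool of bright red thread (second lightest): upright reel, 52 mm tall, flanges 44 mm across and 4 mm thick at top and bottom, wound barrel 38 mm across between; 60 g. A disc of the thread's colour covers the top. A loose thread end, only for show, sticks out to one side. Point: on the reel's axis, half-way up (26 mm above its foot); z is that axis. Round: grip it at any yaw.
- brown_centre (a point): Loose spool of dark brown thread (third): upright reel, 52 mm tall, flanges 44 mm across and 4 mm thick at top and bottom, wound barrel 38 mm across between; 60 g. A disc of the thread's colour covers the top. A loose thread end, only for show, sticks out to one side. Point: on the reel's axis, half-way up (26 mm above its foot); z is that axis. Round: grip it at any yaw.
- black_centre (a point): Loose spool of black thread (the darkest): upright reel, 52 mm tall, flanges 44 mm across and 4 mm thick at top and bottom, wound barrel 38 mm across between; 60 g. A disc of the thread's colour covers the top. A loose thread end, only for show, sticks out to one side. Point: on the reel's axis, half-way up (26 mm above its foot); z is that axis. Round: grip it at any yaw.
- seat_1_top (a point): Round cork seat, 60 mm across, fixed on the thread board, number 1 in the row of four (the numbers run along the row, 80 mm from centre to centre). The point is the centre of its top face, where a spool's foot rests, 15 mm above the desk. The y axis runs along the row, from seat 1 to seat 4. The board is a dark wooden strip, 70 x 376 mm and 12 mm thick, lying fixed on the desk; the cork stands 3 mm above it.
- seat_2_top (a point): Round cork seat, 60 mm across, fixed on the thread board, number 2 in the row of four (the numbers run along the row, 80 mm from centre to centre). The point is the centre of its top face, where a spool's foot rests, 15 mm above the desk. The y axis runs along the row, from seat 1 to seat 4. The board is a dark wooden strip, 70 x 376 mm and 12 mm thick, lying fixed on the desk; the cork stands 3 mm above it.
- seat_3_top (a point): Round cork seat, 60 mm across, fixed on the thread board, number 3 in the row of four (the numbers run along the row, 80 mm from centre to centre). The point is the centre of its top face, where a spool's foot rests, 15 mm above the desk. The y axis runs along the row, from seat 1 to seat 4. The board is a dark wooden strip, 70 x 376 mm and 12 mm thick, lying fixed on the desk; the cork stands 3 mm above it.
- seat_4_top (a point): Round cork seat, 60 mm across, fixed on the thread board, number 4 in the row of four (the numbers run along the row, 80 mm from centre to centre). The point is the centre of its top face, where a spool's foot rests, 15 mm above the desk. The y axis runs along the row, from seat 1 to seat 4. The board is a dark wooden strip, 70 x 376 mm and 12 mm thick, lying fixed on the desk; the cork stands 3 mm above it.
- white_end: White end block, 50 x 26 mm and 12 mm high, fixed at one end of the thread board, 48 mm beyond the last seat; it marks the light end of the row. It may be at either end. Origin at the centre of its underside, 12 mm above the desk.
- black_end: Black end block, 50 x 26 mm and 12 mm high, fixed at one end of the thread board, 48 mm beyond the last seat; it marks the dark end of the row. It may be at either end. Origin at the centre of its underside, 12 mm above the desk.
Things that resemble listed ones, but are neither listed nor needed, are in the scene too. Leave any orange look-alike of the part that bears red_centre alone.

How it is judged:
By the outcome, as a careful person would: the job done as asked, in the order asked, and still so for the second after the job is handed in, with the robot touching nothing.
It also fails if it takes over 96 s, if anything falls off the work surface, if the arm or the gripper's body presses on something with over 40 N, if the wrist force passes 120 N, or if a joint passes its speed limit or range.

ROBOT

A 6-joint arm with a two-finger parallel gripper is mounted at the origin on the work surface; the furniture and walls round the work are solid. World frame = base frame: x ahead of the robot, y to its left, z up, the work surface at z = 0. Lengths are in mm, angles in rad, forces in N, time in s.
With the tool pointing down it reaches from about 350 to 875 mm from the base axis. Payload 4.2 kg.
Tool frame: the origin (TCP) lies at the very end of the fingers, on their centre line; the grasp point (between the pads) lies 19 mm behind it; z points along the fingers, y is the line along which they close (so a half turn about z gives the same grasp; the last joint's range is limited). The gripper opens to 85 mm and grips with 20 to 120 N. Pads are 22 mm wide; open, the fingers measure 114 mm over their backs; the gripper's body (76 mm by 85 mm) begins 54 mm behind the grasp point. The pads swing forward as they close: fully open they stand 13 mm farther back than shut.
Start: joints at [1.408, 0.385, 0.008, 0, -1.194, -0.259], TCP at [255.844, 570.213, 231.312] pointing down, gripper open.
Joint ranges: [-3.14, 3.14], [-1.21, 2.06], [-1.07, 1.41], [-3.16, 2.05], [-2.99, -0.16], [-3.1, 3.1]. Speed limits (rad/s): [2.79, 2.79, 3.14, 3.14, 3.14, 3.14].

INTERFACE

Orientations are given as a rotation vector (axis times angle).
In Python, from cell import bot, grab_frame gives the robot as it stands.
- The arm moves only by the tool jog_arm, never from a script. Its argument "motion" is a list of rows, each an object with "offset": the shift along the tool's x, y, z in mm, a list of three; "rot": the turn, a rotation vector about the tool's x, y, z in degrees, a list of three; "jaw": the finger opening in mm, from 0 to 85.4. In form: [{"offset": [dx, dy, dz], "rot": [rx, ry, rz], "jaw": jaw}, ...]. A call has 1 to 20 rows; each row shifts and turns the commanded pose from where the row before left it, along the tool's axes as they then stand; what a row does not reach is not made up. A row lasts 1/8 s, in which the tool goes at most 62.5 mm and 10.7 degrees, less where a joint would pass 70% of its speed; a pose out of reach is approached as far as the arm can. A call is refused whole if a number of a shift passes 62.5 or a number of a turn 10.7, either way. A call with a gripper value outside its range is refused whole. The fingers move at their own pace and stop on an object; "squeeze" is the grip in N (left out, the last holds). Time passes only in rows, so rows that do not move let the fingers close. It gives the time, the measured TCP pose, the force, the opening and the grip force at its end, in the units of the state.
- bot.read_state(): the state, without advancing time (a new reading comes with each control period).
- grab_frame(name): name is "side" or "top"; returns a dict with "frame" (480x640x3 uint8, red, green, blue), "depth" (480x640 float32, mm along the optical axis (not along the pixel's ray), 0 where there is no reading), "camera_matrix" (3x3 intrinsics, pixels), "dist_coeffs" ([k1, k2, p1, p2, k3] as OpenCV has them; the pictures are not rectified), "camera_from_world" (4x4, takes a point from world to camera coordinates). Camera axes: x right, y down, z forward; pixel columns grow to the right and rows downward; lengths in mm; the calibration is good to about 2 mm. A picture is of the moment at which its call begins.
- bot.finish_job(): hands the job in; it is judged then, once.
The state is a dict: "t": time; "q": joint angles; "qd": joint speeds; "joint_torque": joint torques, N m; "ee_pos": TCP position; "eef_rot": TCP orientation; "contact_force": force on the tool from outside, world axes, zero at the start; "torque": the same for the moment, N m; "finger_gap": opening from 0.0 (shut) to 1.0 (fully open); "finger_force": force on a finger pad.
Only numpy, scipy, OpenCV 4.12 (cv2) and the standard library are available. Lean on these libraries where they do the work, as an engineer would, in place of code of your own. Each camera call takes 0.05 s, during which the arm holds its last target. There are 200 camera calls.

## Working session

There is one attempt and no reset: what is moved stays moved. The work goes in short steps, Python scripts to look and compute and a tool call to move; the robot and the scene stay as the last step left them, time stands still between calls to the robot, and variables do not carry over. Pictures are saved under pics/ and viewed, at most 14 in all, crops included, and the job is handed in when it is done.

Besides the shell and the picture viewer there is one more tool, called by a JSON object that holds its "op" and its "data", one argument or row to a line. jog_arm: Moves the arm, as the interface text tells. Its arguments: {"type":"object","properties":{"motion":{"type":"array","items":{"type":"object","properties":{"offset":{"type":"array","items":{"type":"number"}},"rot":{"type":"array","items":{"type":"number"}},"jaw":{"type":"number"}}}},"squeeze":{"type":"number"}},"required":["motion"]}

```bash
mkdir -p pics; ls; python3 - <<'E'
from cell import bot, grab_frame
import cv2,numpy as np
for n in("top","side"):
    f=grab_frame(n); cv2.imwrite(f"pics/{n}0.png",f["frame"][...,::-1]); np.savez(f"{n}0.npz",**f)
    print(n,np.round(f["camera_matrix"],1).tolist(),np.round(f["dist_coeffs"],3),np.round(f["camera_from_world"],3).tolist())
s=bot.read_state(); print(s)
E
```

```text
pics
top [[474.7, 0.0, 310.5], [0.0, 474.7, 229.7], [0.0, 0.0, 1.0]] [-0.009  0.     0.     0.     0.   ] [[0.007, -1.0, 0.016, 17.595], [-0.99, -0.009, -0.14, 431.525], [0.14, -0.015, -0.99, 958.701], [0.0, 0.0, 0.0, 1.0]]
side [[584.0, 0.0, 324.6], [0.0, 584.0, 232.9], [0.0, 0.0, 1.0]] [0.057 0.    0.    0.    0.   ] [[-0.879, -0.476, 0.012, 385.014], [-0.422, 0.765, -0.486, 189.676], [0.222, -0.433, -0.874, 1493.949], [0.0, 0.0, 0.0, 1.0]]
{'t': 0.1, 'q': array([ 1.40758358e+00,  3.85497887e-01,  6.80036482e-03, -4.10998242e-04,
       -1.19402766e+00, -2.58573749e-01]), 'qd': array([ 0.00106072, -0.00110169,  0.00219439,  0.0034366 , -0.00088241,
        0.00070266]), 'joint_torque': array([ 1.50131673e-04, -3.93315554e+01,  1.88930798e+01,  4.19796154e+00,
       -2.55865998e-03,  2.63980890e-07]), 'ee_pos': array([255.66352906, 569.75906355, 230.33836574]), 'eef_rot': array([ 3.07003689e+00, -6.57465953e-01, -4.54709107e-04]), 'contact_force': array([-0.29355464,  0.7907146 , -0.95101669]), 'torque': array([-0.0489754 , -0.00445672,  0.03596651]), 'finger_force': 0.0, 'finger_gap': 1.0014243434235486}
```

View pics/top0.png

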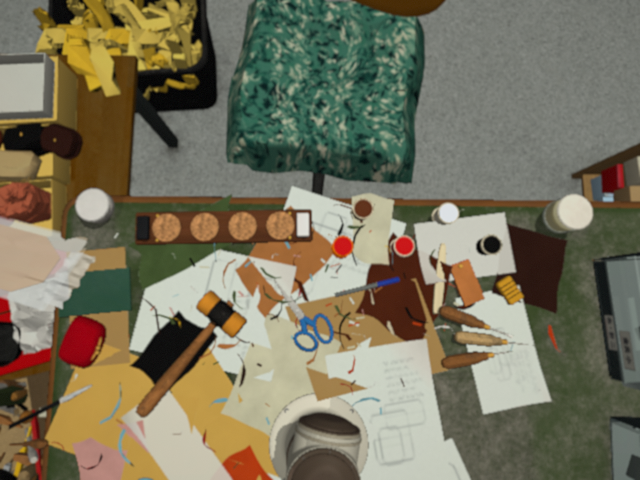

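View pics/side0.png

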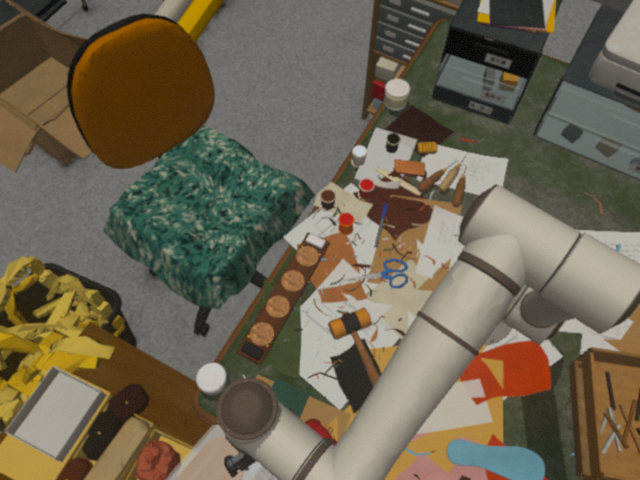

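```bash
cat > h.py <<'E'
import cv2,numpy as np
def ray(f,uv,z):
    K,d,T=f["camera_matrix"],f["dist_coeffs"],f["camera_from_world"]
    p=cv2.undistortPoints(np.array(uv,float).reshape(-1,1,2),K,d).reshape(-1,2)
    R=T[:3,:3];c=-R.T@T[:3,3]
    v=np.c_[p,np.ones(len(p))]@R
    return c+v*((z-c[2])/v[:,2])[:,None]
E
python3 - <<'E'
import cv2,numpy as np
f=dict(np.load("top0.npz")); g=dict(np.load("side0.npz"))
a=cv2.resize(f["frame"][190:270,320:520],(800,320),interpolation=cv2.INTER_CUBIC)
b=cv2.resize(g["frame"][125:255,310:450],None,fx=2,fy=2,interpolation=cv2.INTER_CUBIC)
im=np.zeros((590,800,3),np.uint8); im[:320]=a; im[325:585,:280]=b
c=cv2.resize(f["frame"][200:250,130:320],None,fx=2.5,fy=2.5); im[325:325+c.shape[0],290:290+c.shape[1]]=c
cv2.imwrite("pics/z.png",im[...,::-1])
for p in[(342,247),(404,246)]:print(f["frame"][p[1]-3:p[1]+4,p[0]-3:p[0]+4].mean((0,1)))
for p in[(347,219),(367,184)]:print(g["frame"][p[1]-2:p[1]+3,p[0]-2:p[0]+3].mean((0,1)))
E
```

```text
[201.28571429  23.18367347  25.        ]
[201.95918367  24.20408163  25.79591837]
[174.    35.68  31.52]
[170.6   31.92  29.12]
```

View pics/z.png

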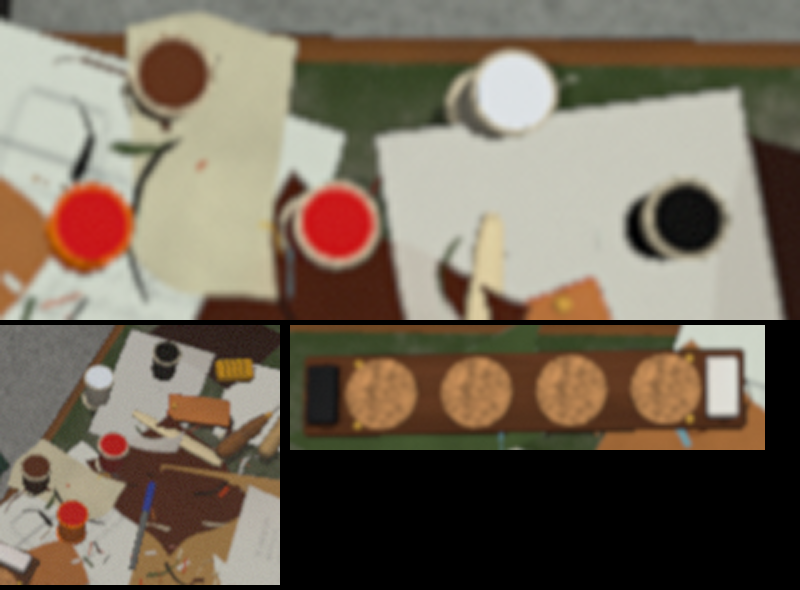

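The crop shows the red disc at top px (342,247) sitting on an orange reel, which is the decoy. The true red is at (404,246) with cream flanges. Brown is at (363,208), white at (448,213), black at (491,244). The white end block is at (303,223) and the black one at (143,228).

```bash
python3 - <<'E'
import cv2,numpy as np
from h import ray
f=dict(np.load("top0.npz"))
im=f["frame"].astype(int); 
def seed(u,v,z,tol,r):
    ref=np.median(im[v-3:v+4,u-3:u+4].reshape(-1,3),axis=0)
    m=(np.abs(im-ref).max(2)<tol).astype(np.uint8)
    w=np.zeros_like(m);cv2.circle(w,(u,v),r,1,-1);m&=w
    m=cv2.morphologyEx(m,cv2.MORPH_CLOSE,np.ones((3,3)));m=cv2.morphologyEx(m,cv2.MORPH_OPEN,np.ones((3,3)))
    n,l,s,c=cv2.connectedComponentsWithStats(m);i=l[v,u]
    cc=cv2.fitEllipse(max(cv2.findContours((l==i).astype(np.uint8),0,1)[0],key=len))
    p=ray(f,[c[i],cc[0]],z)
    d=f["depth"][v,u];T=f["camera_from_world"]
    K=f["camera_matrix"];q=np.linalg.inv(T)@np.r_[np.array([(u-K[0,2])/K[0,0],(v-K[1,2])/K[1,1],1])*d,1]
    print(c[i].round(1),np.round(cc[0],1),np.round(cc[1],1),p.round(1).tolist(),q[2].round(1),"R",np.hypot(*p[0,:2]).round())
for n,u,v in[("w",448,213),("r",404,246),("br",363,208),("bk",491,244),("decoy",342,247)]:
    print(n,end=" ");seed(u,v,52,40 if n!="bk" else 30,12)
for u,v in[(166,227),(204,226),(242,226),(281,226)]: seed(u,v,15,70,18)
E
```

```text
w [448.4 212.6] [448.4 212.6] [17.4 18.2] [[466.3, -262.1, 52.0], [466.3, -262.1, 52.0]] 51.9 R 535.0
r [403.7 245.4] [403.7 245.4] [15.  15.6] [[397.8, -168.4, 52.0], [397.8, -168.4, 52.0]] 50.5 R 432.0
br [362.7 208.2] [362.7 208.2] [15.6 16.4] [[473.9, -85.5, 52.0], [473.8, -85.4, 52.0]] 51.9 R 482.0
bk [491.4 244.2] [491.4 244.1] [14.1 15.1] [[401.8, -348.4, 52.0], [401.8, -348.4, 52.0]] 51.4 R 532.0
decoy [342.5 245.8] [342.5 245.9] [16.4 16.8] [[395.8, -43.7, 52.0], [395.8, -43.7, 52.0]] 50.2 R 398.0
[165.8 227. ] [165.7 227. ] [29.1 30.5] [[436.6, 326.1, 15.0], [436.6, 326.2, 15.0]] 13.2 R 545.0
[204.1 226.3] [204.1 226.3] [28.3 29.4] [[438.7, 245.5, 15.0], [438.7, 245.5, 15.0]] 15.0 R 503.0
[242.1 225.5] [242.1 225.5] [28.8 29.3] [[441.2, 165.4, 15.0], [441.1, 165.4, 15.0]] 14.4 R 471.0
[281.  225.4] [280.9 225.5] [30.2 32.3] [[442.1, 83.4, 15.0], [441.9, 83.5, 15.0]] 15.0 R 450.0
```

{"op": "jog_arm", "data": {
  "motion": [
    {"offset":[0,0,0],"rot":[0,0,9.4],"jaw":75},
    {"offset":[0,0,0],"rot":[0,0,9.4],"jaw":75},
    {"offset":[0,0,0],"rot":[0,0,9.4],"jaw":75},
    {"offset":[0,0,0],"rot":[0,0,9.4],"jaw":75},
    {"offset":[0,0,0],"rot":[0,0,9.4],"jaw":75},
    {"offset":[0,0,0],"rot":[0,0,9.4],"jaw":75},
    {"offset":[0,0,0],"rot":[0,0,9.4],"jaw":75},
    {"offset":[0,0,0],"rot":[0,0,0],"jaw":75}
  ],
  "squeeze": 30
}}

```text
t: 1.1
ee_pos: [255.7, 570.0, 230.8]
eef_rot: [2.223, -2.218, 0.001]
contact_force: [0.6, -0.1, -0.0]
finger_gap: 0.877
finger_force: 0.0
```

```bash
python3 - <<'E'
import numpy as np
f=dict(np.load("top0.npz"));T=np.linalg.inv(f["camera_from_world"]);K=f["camera_matrix"]
for u in(363,420,448):
  for v in(196,198,200,202,204,206):
    d=f["depth"][v,u];print(u,v,(T@np.r_[np.array([(u-K[0,2])/K[0,0],(v-K[1,2])/K[1,1],1])*d,1])[:3].round(0))
E
```

```text
363 196 [510. -93.   3.]
363 198 [495. -86.  51.]
363 200 [492. -87.  49.]
363 202 [487. -86.  51.]
363 204 [483. -86.  52.]
363 206 [479. -87.  48.]
420 196 [ 667. -397. -717.]
420 198 [ 659. -396. -716.]
420 200 [ 504. -219.   -7.]
420 202 [ 499. -218.   -3.]
420 204 [ 494. -216.    2.]
420 206 [ 490. -217.    0.]
448 196 [ 665. -497. -702.]
448 198 [ 658. -498. -705.]
448 200 [ 505. -280.   -6.]
448 202 [ 500. -280.   -5.]
448 204 [ 485. -262.   51.]
448 206 [ 480. -261.   53.]
```

{"op": "jog_arm", "data": {
  "motion": [
    {"offset":[46.2,-11.7,5],"rot":[0,0,0],"jaw":75},
    {"offset":[46.2,-11.7,5],"rot":[0,0,0],"jaw":75},
    {"offset":[46.2,-11.7,5],"rot":[0,0,0],"jaw":75},
    {"offset":[46.2,-11.7,5],"rot":[0,0,0],"jaw":75},
    {"offset":[46.2,-11.7,5],"rot":[0,0,0],"jaw":75},
    {"offset":[46.2,-11.7,5],"rot":[0,0,0],"jaw":75},
    {"offset":[46.2,-11.7,5],"rot":[0,0,0],"jaw":75},
    {"offset":[46.2,-11.7,5],"rot":[0,0,0],"jaw":75},
    {"offset":[46.2,-11.7,5],"rot":[0,0,0],"jaw":75},
    {"offset":[46.2,-11.7,5],"rot":[0,0,0],"jaw":75},
    {"offset":[46.2,-11.7,5],"rot":[0,0,0],"jaw":75},
    {"offset":[46.2,-11.7,5],"rot":[0,0,0],"jaw":75},
    {"offset":[46.2,-11.7,5],"rot":[0,0,0],"jaw":75},
    {"offset":[46.2,-11.7,5],"rot":[0,0,0],"jaw":75},
    {"offset":[46.2,-11.7,5],"rot":[0,0,0],"jaw":75},
    {"offset":[46.2,-11.7,5],"rot":[0,0,0],"jaw":75},
    {"offset":[46.2,-11.7,5],"rot":[0,0,0],"jaw":75},
    {"offset":[46.2,-11.7,5],"rot":[0,0,0],"jaw":75},
    {"offset":[0,0,0],"rot":[0,0,0],"jaw":75},
    {"offset":[0,0,0],"rot":[0,0,0],"jaw":75}
  ]
}}

```text
t: 3.6
ee_pos: [466.4, -261.1, 140.9]
eef_rot: [2.223, -2.219, -0.002]
contact_force: [-0.5, 0.1, -0.4]
finger_gap: 0.878
finger_force: 0.0
```

{"op": "jog_arm", "data": {
  "motion": [
    {"offset":[1,0,25],"rot":[0,0,0],"jaw":75},
    {"offset":[0,0,25],"rot":[0,0,0],"jaw":75},
    {"offset":[0,0,25],"rot":[0,0,0],"jaw":75},
    {"offset":[0,0,25],"rot":[0,0,0],"jaw":75},
    {"offset":[0,0,20],"rot":[0,0,0],"jaw":75},
    {"offset":[0,0,11],"rot":[0,0,0],"jaw":75},
    {"offset":[0,0,0],"rot":[0,0,0],"jaw":75},
    {"offset":[0,0,0],"rot":[0,0,0],"jaw":50},
    {"offset":[0,0,0],"rot":[0,0,0],"jaw":44},
    {"offset":[0,0,0],"rot":[0,0,0],"jaw":40},
    {"offset":[0,0,0],"rot":[0,0,0],"jaw":34},
    {"offset":[0,0,0],"rot":[0,0,0],"jaw":30},
    {"offset":[0,0,0],"rot":[0,0,0],"jaw":30},
    {"offset":[0,0,0],"rot":[0,0,0],"jaw":30}
  ],
  "squeeze": 30
}}

```text
t: 5.35
ee_pos: [467.3, -262.5, 11.4]
eef_rot: [-2.222, 2.22, -0.002]
contact_force: [-2.2, 1.0, 5.8]
finger_gap: 0.49
finger_force: 29.5
```

{"op": "jog_arm", "data": {
  "motion": [
    {"offset":[0,0,-6],"rot":[0,0,0],"jaw":30},
    {"offset":[0,0,-10],"rot":[0,0,0],"jaw":30},
    {"offset":[0,0,-20],"rot":[0,0,0],"jaw":30},
    {"offset":[0,0,-30],"rot":[0,0,0],"jaw":30},
    {"offset":[0,0,-30],"rot":[0,0,0],"jaw":30},
    {"offset":[0,0,-20],"rot":[0,0,0],"jaw":30},
    {"offset":[0,0,0],"rot":[0,0,0],"jaw":30},
    {"offset":[0,0,0],"rot":[0,0,0],"jaw":30}
  ]
}}

```text
t: 6.35
ee_pos: [466.2, -262.0, 125.6]
eef_rot: [2.221, -2.221, -0.002]
contact_force: [0.1, -0.7, -0.3]
finger_gap: 0.492
finger_force: 30.9
```

```bash
python3 - <<'E'
from cell import bot, grab_frame
import cv2,numpy as np
f=grab_frame("side");np.savez("side1.npz",**f)
g=f["frame"][60:220,270:470]
cv2.imwrite("pics/s1.png",cv2.resize(g,None,fx=3.5,fy=3.5,interpolation=cv2.INTER_CUBIC)[...,::-1])
E
```

```text
(no output)
```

View pics/s1.png

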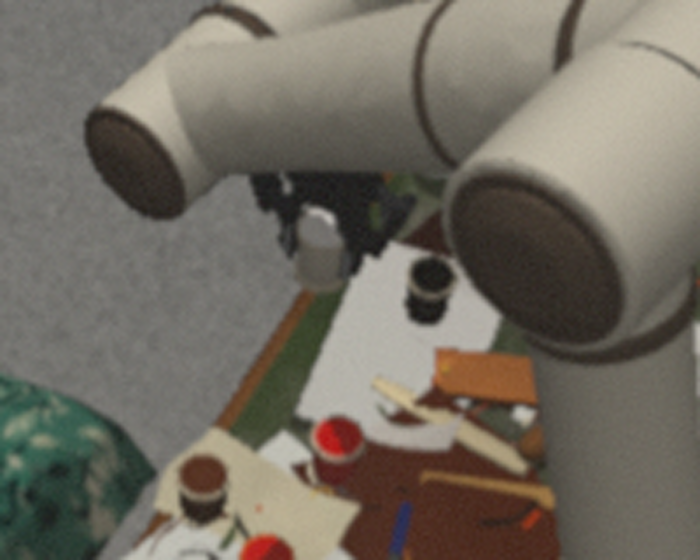

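{"op": "jog_arm", "data": {
  "motion": [
    {"offset":[-15,1,0],"rot":[0,0,0],"jaw":30},
    {"offset":[-29,2,0],"rot":[0,0,0],"jaw":30},
    {"offset":[-29,2,0],"rot":[0,0,0],"jaw":30},
    {"offset":[-29,2,0],"rot":[0,0,0],"jaw":30},
    {"offset":[-29,2,0],"rot":[0,0,0],"jaw":30},
    {"offset":[-29,2,0],"rot":[0,0,0],"jaw":30},
    {"offset":[-29,2,0],"rot":[0,0,0],"jaw":30},
    {"offset":[-29,2,0],"rot":[0,0,0],"jaw":30},
    {"offset":[-29,2,0],"rot":[0,0,0],"jaw":30},
    {"offset":[-29,2,0],"rot":[0,0,0],"jaw":30},
    {"offset":[-29,2,0],"rot":[0,0,0],"jaw":30},
    {"offset":[-29,2,0],"rot":[0,0,0],"jaw":30},
    {"offset":[-13,1,0],"rot":[0,0,0],"jaw":30},
    {"offset":[0,0,0],"rot":[0,0,0],"jaw":30},
    {"offset":[0,0,25],"rot":[0,0,0],"jaw":30},
    {"offset":[0,0,25],"rot":[0,0,0],"jaw":30},
    {"offset":[0,0,20],"rot":[0,0,0],"jaw":30},
    {"offset":[0,0,15],"rot":[0,0,0],"jaw":30},
    {"offset":[0,0,0],"rot":[0,0,0],"jaw":30},
    {"offset":[0,0,0],"rot":[0,0,0],"jaw":30}
  ]
}}

```text
t: 8.9
ee_pos: [443.1, 84.4, 41.7]
eef_rot: [-2.221, 2.221, -0.0]
contact_force: [-0.4, 0.1, -0.1]
finger_gap: 0.488
finger_force: 30.9
```

```bash
python3 - <<'E'
from cell import bot, grab_frame
import cv2,numpy as np
f=grab_frame("side");g=f["frame"][190:350,220:420]
a=grab_frame("top")["frame"][150:310,180:380]
cv2.imwrite("pics/s2.png",cv2.resize(np.hstack([g,a]),None,fx=2,fy=2,interpolation=cv2.INTER_CUBIC)[...,::-1])
E
```

```text
(no output)
```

View pics/s2.png

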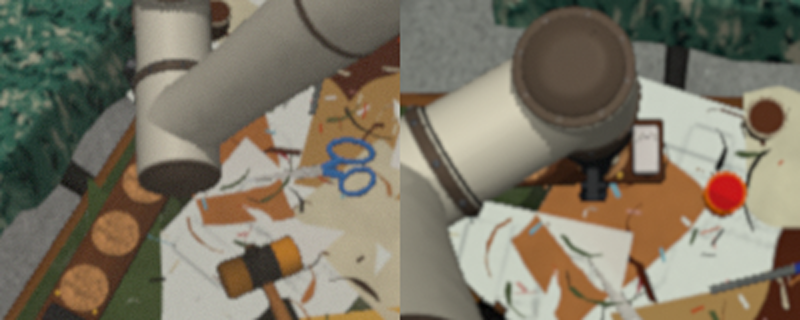

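The arm hides the seat in both views, so I'll lower by force readings.

{"op": "jog_arm", "data": {
  "motion": [
    {"offset":[0,0,6],"rot":[0,0,0],"jaw":30},
    {"offset":[0,0,5],"rot":[0,0,0],"jaw":30},
    {"offset":[0,0,2],"rot":[0,0,0],"jaw":30},
    {"offset":[0,0,1],"rot":[0,0,0],"jaw":30},
    {"offset":[0,0,0],"rot":[0,0,0],"jaw":30}
  ]
}}

```text
t: 9.62
ee_pos: [442.7, 84.7, 27.3]
eef_rot: [2.222, -2.221, -0.0]
contact_force: [0.4, -0.6, -0.1]
finger_gap: 0.496
finger_force: 30.9
```

{"op": "jog_arm", "data": {
  "motion": [
    {"offset":[0,0,1],"rot":[0,0,0],"jaw":30},
    {"offset":[0,0,0],"rot":[0,0,0],"jaw":30}
  ]
}}

```text
t: 9.88
ee_pos: [442.9, 84.8, 26.5]
eef_rot: [-2.222, 2.22, -0.0]
contact_force: [-0.4, 0.8, 0.6]
finger_gap: 0.49
finger_force: 30.7
```

{"op": "jog_arm", "data": {
  "motion": [
    {"offset":[0,0,0.7],"rot":[0,0,0],"jaw":30},
    {"offset":[0,0,0],"rot":[0,0,0],"jaw":30}
  ]
}}

```text
t: 10.12
ee_pos: [442.9, 84.8, 26.3]
eef_rot: [-2.222, 2.22, -0.0]
contact_force: [-2.1, 0.2, 7.1]
finger_gap: 0.493
finger_force: 29.9
```

{"op": "jog_arm", "data": {
  "motion": [
    {"offset":[0,0,0],"rot":[0,0,0],"jaw":44},
    {"offset":[0,0,0],"rot":[0,0,0],"jaw":50},
    {"offset":[0,0,0],"rot":[0,0,0],"jaw":62},
    {"offset":[0,0,0],"rot":[0,0,0],"jaw":75},
    {"offset":[0,0,0],"rot":[0,0,0],"jaw":75},
    {"offset":[0,0,0],"rot":[0,0,0],"jaw":75},
    {"offset":[0,0,-15],"rot":[0,0,0],"jaw":75},
    {"offset":[0,0,-30],"rot":[0,0,0],"jaw":75},
    {"offset":[0,0,-40],"rot":[0,0,0],"jaw":75},
    {"offset":[0,0,-30],"rot":[0,0,0],"jaw":75},
    {"offset":[0,0,0],"rot":[0,0,0],"jaw":75}
  ]
}}

```text
t: 11.5
ee_pos: [444.1, 85.5, 142.9]
eef_rot: [-2.218, 2.216, -0.003]
contact_force: [0.2, -0.2, -0.3]
finger_gap: 0.881
finger_force: 0.0
```

{"op": "jog_arm", "data": {
  "motion": [
    {"offset":[25.3,4.5,0],"rot":[0,0,0],"jaw":75},
    {"offset":[25.3,4.5,0],"rot":[0,0,0],"jaw":75},
    {"offset":[25.3,4.5,0],"rot":[0,0,0],"jaw":75},
    {"offset":[25.3,4.5,0],"rot":[0,0,0],"jaw":75},
    {"offset":[25.3,4.5,0],"rot":[0,0,0],"jaw":75},
    {"offset":[25.3,4.5,0],"rot":[0,0,0],"jaw":75},
    {"offset":[25.3,4.5,0],"rot":[0,0,0],"jaw":75},
    {"offset":[25.3,4.5,0],"rot":[0,0,0],"jaw":75},
    {"offset":[25.3,4.5,0],"rot":[0,0,0],"jaw":75},
    {"offset":[25.3,4.5,0],"rot":[0,0,0],"jaw":75},
    {"offset":[0,0,0],"rot":[0,0,0],"jaw":75},
    {"offset":[0,0,0],"rot":[0,0,0],"jaw":75}
  ]
}}

```text
t: 13.0
ee_pos: [397.4, -168.1, 140.0]
eef_rot: [2.221, -2.221, -0.002]
contact_force: [0.1, 0.3, -0.7]
finger_gap: 0.882
finger_force: 0.0
```

```bash
cat > look.py <<'E'
import sys
from cell import bot, grab_frame
import cv2,numpy as np
n=sys.argv[1]
a=grab_frame("top");np.savez("top_l.npz",**a);g=grab_frame("side")
im=np.vstack([cv2.resize(a["frame"][190:270,130:330],(800,320),interpolation=cv2.INTER_CUBIC),np.zeros((280,800,3),np.uint8)])
im[320:600,:400]=cv2.resize(g["frame"][225:365,220:420],(400,280),interpolation=cv2.INTER_CUBIC)
cv2.imwrite(f"pics/{n}.png",im[...,::-1])
print(bot.read_state()["ee_pos"])
E
python3 look.py l1
```

```text
[ 397.78130185 -167.7336697   140.28635597]
```

View pics/l1.png

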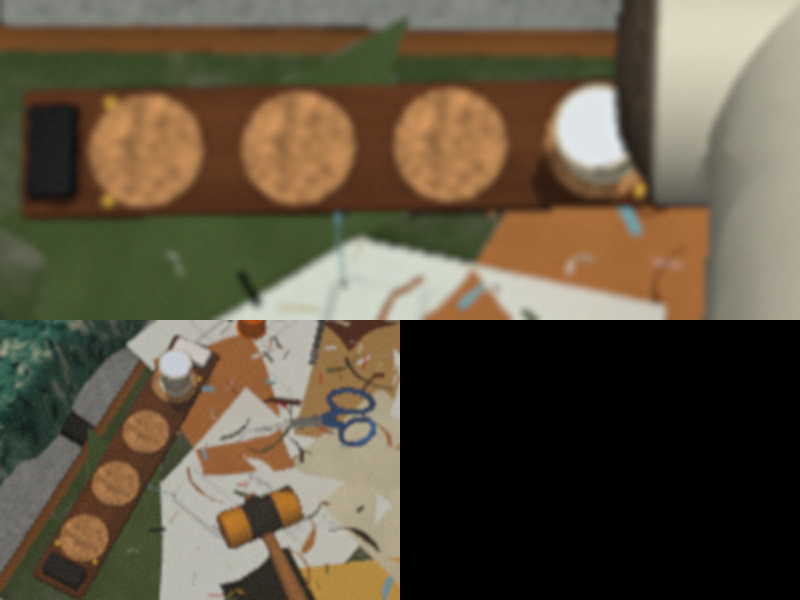

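White stands upright on the seat by the white block (top crop about (600,130), side crop (176,375)). Next is red.

{"op": "jog_arm", "data": {
  "motion": [
    {"offset":[0.5,0,25],"rot":[0,0,0],"jaw":75},
    {"offset":[0,0,25],"rot":[0,0,0],"jaw":75},
    {"offset":[0,0,25],"rot":[0,0,0],"jaw":75},
    {"offset":[0,0,25],"rot":[0,0,0],"jaw":75},
    {"offset":[0,0,18],"rot":[0,0,0],"jaw":75},
    {"offset":[0,0,10],"rot":[0,0,0],"jaw":75},
    {"offset":[0,0,0],"rot":[0,0,0],"jaw":75},
    {"offset":[0,0,0],"rot":[0,0,0],"jaw":50},
    {"offset":[0,0,0],"rot":[0,0,0],"jaw":44},
    {"offset":[0,0,0],"rot":[0,0,0],"jaw":40},
    {"offset":[0,0,0],"rot":[0,0,0],"jaw":34},
    {"offset":[0,0,0],"rot":[0,0,0],"jaw":30},
    {"offset":[0,0,0],"rot":[0,0,0],"jaw":30},
    {"offset":[0,0,0],"rot":[0,0,0],"jaw":30}
  ]
}}

```text
t: 14.85
ee_pos: [398.4, -168.8, 13.4]
eef_rot: [-2.222, 2.22, -0.002]
contact_force: [0.1, 1.8, 5.3]
finger_gap: 0.496
finger_force: 29.6
```

{"op": "jog_arm", "data": {
  "motion": [
    {"offset":[0,0,-10],"rot":[0,0,0],"jaw":30},
    {"offset":[0,0,-30],"rot":[0,0,0],"jaw":30},
    {"offset":[0,0,-40],"rot":[0,0,0],"jaw":30},
    {"offset":[0,0,-40],"rot":[0,0,0],"jaw":30},
    {"offset":[-16.6,-2.3,-10],"rot":[0,0,0],"jaw":30},
    {"offset":[-30,-4,0],"rot":[0,0,0],"jaw":30},
    {"offset":[-30,-4,0],"rot":[0,0,0],"jaw":30},
    {"offset":[-30,-4,0],"rot":[0,0,0],"jaw":30},
    {"offset":[-30,-4,0],"rot":[0,0,0],"jaw":30},
    {"offset":[-30,-4,0],"rot":[0,0,0],"jaw":30},
    {"offset":[-30,-4,0],"rot":[0,0,0],"jaw":30},
    {"offset":[-30,-4,0],"rot":[0,0,0],"jaw":30},
    {"offset":[-30,-4,0],"rot":[0,0,0],"jaw":30},
    {"offset":[-30,-4,0],"rot":[0,0,0],"jaw":30},
    {"offset":[-30,-4,0],"rot":[0,0,0],"jaw":30},
    {"offset":[-17,0,0],"rot":[0,0,0],"jaw":30},
    {"offset":[0,0,0],"rot":[0,0,0],"jaw":30},
    {"offset":[0,0,0],"rot":[0,0,0],"jaw":30}
  ]
}}

```text
t: 17.1
ee_pos: [439.5, 164.1, 142.6]
eef_rot: [2.221, -2.221, -0.0]
contact_force: [0.4, 0.0, -1.2]
finger_gap: 0.493
finger_force: 30.5
```

{"op": "jog_arm", "data": {
  "motion": [
    {"offset":[-0.7,-0.7,25],"rot":[0,0,0],"jaw":30},
    {"offset":[0,0,30],"rot":[0,0,0],"jaw":30},
    {"offset":[0,0,30],"rot":[0,0,0],"jaw":30},
    {"offset":[0,0,17],"rot":[0,0,0],"jaw":30},
    {"offset":[0,0,7],"rot":[0,0,0],"jaw":30},
    {"offset":[0,0,2],"rot":[0,0,0],"jaw":30},
    {"offset":[0,0,1],"rot":[0,0,0],"jaw":30},
    {"offset":[0,0,1],"rot":[0,0,0],"jaw":30},
    {"offset":[0,0,0],"rot":[0,0,0],"jaw":30}
  ]
}}

```text
t: 18.23
ee_pos: [440.8, 165.7, 29.9]
eef_rot: [-2.222, 2.22, -0.0]
contact_force: [0.9, -0.1, -0.3]
finger_gap: 0.496
finger_force: 30.5
```

{"op": "jog_arm", "data": {
  "motion": [
    {"offset":[0,0,1],"rot":[0,0,0],"jaw":30},
    {"offset":[0,0,0.8],"rot":[0,0,0],"jaw":30},
    {"offset":[0,0,0],"rot":[0,0,0],"jaw":30}
  ]
}}

```text
t: 18.6
ee_pos: [440.8, 165.7, 28.5]
eef_rot: [-2.222, 2.22, -0.0]
contact_force: [-2.0, 0.2, 5.3]
finger_gap: 0.494
finger_force: 30.7
```

{"op": "jog_arm", "data": {
  "motion": [
    {"offset":[0,0,0],"rot":[0,0,0],"jaw":44},
    {"offset":[0,0,0],"rot":[0,0,0],"jaw":50},
    {"offset":[0,0,0],"rot":[0,0,0],"jaw":62},
    {"offset":[0,0,0],"rot":[0,0,0],"jaw":75},
    {"offset":[0,0,0],"rot":[0,0,0],"jaw":75},
    {"offset":[0,0,0],"rot":[0,0,0],"jaw":75},
    {"offset":[0,0,-15],"rot":[0,0,0],"jaw":75},
    {"offset":[0,0,-30],"rot":[0,0,0],"jaw":75},
    {"offset":[0,0,-37],"rot":[0,0,0],"jaw":75},
    {"offset":[0,0,-30],"rot":[0,0,0],"jaw":75},
    {"offset":[31,-4,0],"rot":[0,0,0],"jaw":75},
    {"offset":[31,-4,0],"rot":[0,0,0],"jaw":75},
    {"offset":[31,-4,0],"rot":[0,0,0],"jaw":75},
    {"offset":[31,-4,0],"rot":[0,0,0],"jaw":75},
    {"offset":[31,-4,0],"rot":[0,0,0],"jaw":75},
    {"offset":[31,-4,0],"rot":[0,0,0],"jaw":75},
    {"offset":[31,-4,0],"rot":[0,0,0],"jaw":75},
    {"offset":[34,-5,0],"rot":[0,0,0],"jaw":75},
    {"offset":[0,0,0],"rot":[0,0,0],"jaw":75},
    {"offset":[0,0,0],"rot":[0,0,0],"jaw":75}
  ]
}}

```text
t: 21.1
ee_pos: [473.6, -85.4, 139.7]
eef_rot: [2.221, -2.221, -0.0]
contact_force: [0.1, 0.1, -0.5]
finger_gap: 0.883
finger_force: 0.0
```

{"op": "jog_arm", "data": {
  "motion": [
    {"offset":[0,0,25],"rot":[0,0,0],"jaw":75},
    {"offset":[0,0,25],"rot":[0,0,0],"jaw":75},
    {"offset":[0,0,25],"rot":[0,0,0],"jaw":75},
    {"offset":[0,0,25],"rot":[0,0,0],"jaw":75},
    {"offset":[0,0,18],"rot":[0,0,0],"jaw":75},
    {"offset":[0,0,10],"rot":[0,0,0],"jaw":75},
    {"offset":[0,0,0],"rot":[0,0,0],"jaw":75},
    {"offset":[0,0,0],"rot":[0,0,0],"jaw":50},
    {"offset":[0,0,0],"rot":[0,0,0],"jaw":44},
    {"offset":[0,0,0],"rot":[0,0,0],"jaw":40},
    {"offset":[0,0,0],"rot":[0,0,0],"jaw":34},
    {"offset":[0,0,0],"rot":[0,0,0],"jaw":30},
    {"offset":[0,0,0],"rot":[0,0,0],"jaw":30},
    {"offset":[0,0,0],"rot":[0,0,0],"jaw":30}
  ]
}}

```text
t: 22.85
ee_pos: [474.6, -85.4, 12.7]
eef_rot: [-2.221, 2.22, -0.002]
contact_force: [-0.7, 2.3, 7.0]
finger_gap: 0.498
finger_force: 29.7
```

{"op": "jog_arm", "data": {
  "motion": [
    {"offset":[0,0,-10],"rot":[0,0,0],"jaw":30},
    {"offset":[0,0,-30],"rot":[0,0,0],"jaw":30},
    {"offset":[0,0,-40],"rot":[0,0,0],"jaw":30},
    {"offset":[0,0,-40],"rot":[0,0,0],"jaw":30},
    {"offset":[-15,2,-10],"rot":[0,0,0],"jaw":30},
    {"offset":[-30,3.2,0],"rot":[0,0,0],"jaw":30},
    {"offset":[-30,3.2,0],"rot":[0,0,0],"jaw":30},
    {"offset":[-30,3.2,0],"rot":[0,0,0],"jaw":30},
    {"offset":[-30,3.2,0],"rot":[0,0,0],"jaw":30},
    {"offset":[-30,3.2,0],"rot":[0,0,0],"jaw":30},
    {"offset":[-30,3.2,0],"rot":[0,0,0],"jaw":30},
    {"offset":[-30,3.2,0],"rot":[0,0,0],"jaw":30},
    {"offset":[-30,3.2,0],"rot":[0,0,0],"jaw":30},
    {"offset":[-30,3.2,0],"rot":[0,0,0],"jaw":30},
    {"offset":[-30,3.2,0],"rot":[0,0,0],"jaw":30},
    {"offset":[-15,1.5,0],"rot":[0,0,0],"jaw":30},
    {"offset":[0,0,0],"rot":[0,0,0],"jaw":30},
    {"offset":[0,0,0],"rot":[0,0,0],"jaw":30}
  ]
}}

```text
t: 25.1
ee_pos: [437.7, 243.6, 141.5]
eef_rot: [2.22, -2.221, -0.0]
contact_force: [-0.0, 0.4, -0.9]
finger_gap: 0.497
finger_force: 30.7
```

{"op": "jog_arm", "data": {
  "motion": [
    {"offset":[-0.6,-0.3,25],"rot":[0,0,0],"jaw":30},
    {"offset":[0,0,30],"rot":[0,0,0],"jaw":30},
    {"offset":[0,0,30],"rot":[0,0,0],"jaw":30},
    {"offset":[0,0,17],"rot":[0,0,0],"jaw":30},
    {"offset":[0,0,7],"rot":[0,0,0],"jaw":30},
    {"offset":[0,0,2],"rot":[0,0,0],"jaw":30},
    {"offset":[0,0,1],"rot":[0,0,0],"jaw":30},
    {"offset":[0,0,1],"rot":[0,0,0],"jaw":30},
    {"offset":[0,0,0],"rot":[0,0,0],"jaw":30}
  ]
}}

```text
t: 26.22
ee_pos: [438.5, 245.3, 29.2]
eef_rot: [-2.222, 2.22, 0.0]
contact_force: [-0.7, 0.4, -1.3]
finger_gap: 0.493
finger_force: 30.6
```

{"op": "jog_arm", "data": {
  "motion": [
    {"offset":[0,0,1],"rot":[0,0,0],"jaw":30},
    {"offset":[0,0,0.8],"rot":[0,0,0],"jaw":30},
    {"offset":[0,0,0],"rot":[0,0,0],"jaw":30}
  ]
}}

```text
t: 26.6
ee_pos: [438.6, 245.3, 27.7]
eef_rot: [-2.222, 2.22, -0.0]
contact_force: [-0.9, -0.6, 5.8]
finger_gap: 0.498
finger_force: 30.4
```

{"op": "jog_arm", "data": {
  "motion": [
    {"offset":[0,0,0],"rot":[0,0,0],"jaw":44},
    {"offset":[0,0,0],"rot":[0,0,0],"jaw":50},
    {"offset":[0,0,0],"rot":[0,0,0],"jaw":62},
    {"offset":[0,0,0],"rot":[0,0,0],"jaw":75},
    {"offset":[0,0,0],"rot":[0,0,0],"jaw":75},
    {"offset":[0,0,0],"rot":[0,0,0],"jaw":75},
    {"offset":[0,0,-15],"rot":[0,0,0],"jaw":75},
    {"offset":[0,0,-30],"rot":[0,0,0],"jaw":75},
    {"offset":[0,0,-37],"rot":[0,0,0],"jaw":75},
    {"offset":[0,0,-30],"rot":[0,0,0],"jaw":75}
  ]
}}

```text
t: 27.85
ee_pos: [438.5, 245.2, 140.5]
eef_rot: [-2.221, 2.22, -0.0]
contact_force: [0.8, 0.5, -0.6]
finger_gap: 0.877
finger_force: 0.0
```

{"op": "jog_arm", "data": {
  "motion": [
    {"offset":[27,2,0],"rot":[0,0,0],"jaw":75},
    {"offset":[45,2.8,0],"rot":[0,0,0],"jaw":75},
    {"offset":[45,2.8,0],"rot":[0,0,0],"jaw":75},
    {"offset":[45,2.8,0],"rot":[0,0,0],"jaw":75},
    {"offset":[45,2.8,0],"rot":[0,0,0],"jaw":75},
    {"offset":[45,2.8,0],"rot":[0,0,0],"jaw":75},
    {"offset":[45,2.8,0],"rot":[0,0,0],"jaw":75},
    {"offset":[45,2.8,0],"rot":[0,0,0],"jaw":75},
    {"offset":[45,2.8,0],"rot":[0,0,0],"jaw":75},
    {"offset":[45,2.8,0],"rot":[0,0,0],"jaw":75},
    {"offset":[45,2.8,0],"rot":[0,0,0],"jaw":75},
    {"offset":[45,2.8,0],"rot":[0,0,0],"jaw":75},
    {"offset":[45,2.8,0],"rot":[0,0,0],"jaw":75},
    {"offset":[27,1.4,0],"rot":[0,0,0],"jaw":75},
    {"offset":[0,0,0],"rot":[0,0,0],"jaw":75},
    {"offset":[0,0,0],"rot":[0,0,0],"jaw":75},
    {"offset":[0,0,0],"rot":[0,0,0],"jaw":75}
  ]
}}

```text
t: 29.98
ee_pos: [401.5, -348.0, 138.9]
eef_rot: [2.223, -2.22, -0.001]
contact_force: [0.0, 0.9, -0.2]
finger_gap: 0.876
finger_force: 0.0
```

```bash
python3 look.py l2
```

```text
[ 401.84295659 -348.0978454   139.11603172]
```

View pics/l2.png

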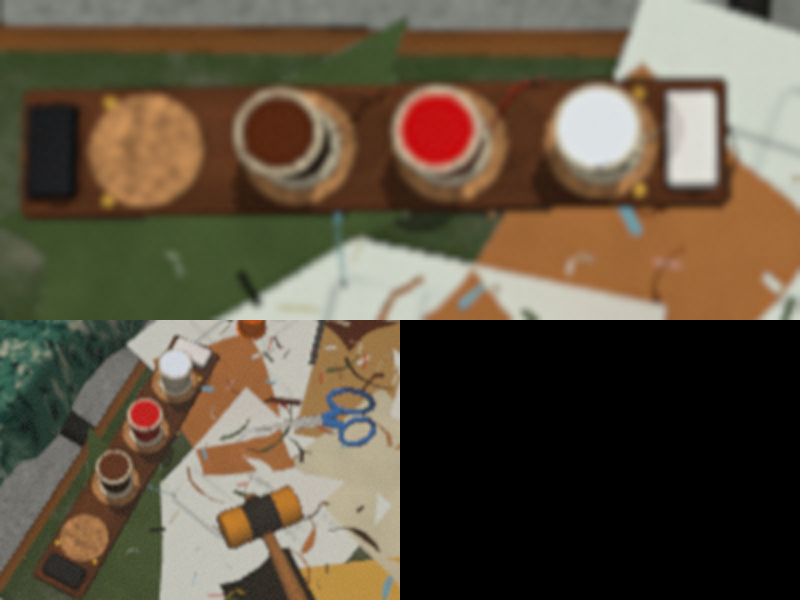

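White, red and brown stand upright and near-centred (top crop (600,128), (437,130), (278,133)), and the seat at (147,150) is free for black.

{"op": "jog_arm", "data": {
  "motion": [
    {"offset":[0,0,25],"rot":[0,0,0],"jaw":75},
    {"offset":[0,0,25],"rot":[0,0,0],"jaw":75},
    {"offset":[0,0,25],"rot":[0,0,0],"jaw":75},
    {"offset":[0,0,25],"rot":[0,0,0],"jaw":75},
    {"offset":[0,0,18],"rot":[0,0,0],"jaw":75},
    {"offset":[0,0,9],"rot":[0,0,0],"jaw":75},
    {"offset":[0,0,0],"rot":[0,0,0],"jaw":75},
    {"offset":[0,0,0],"rot":[0,0,0],"jaw":50},
    {"offset":[0,0,0],"rot":[0,0,0],"jaw":44},
    {"offset":[0,0,0],"rot":[0,0,0],"jaw":40},
    {"offset":[0,0,0],"rot":[0,0,0],"jaw":34},
    {"offset":[0,0,0],"rot":[0,0,0],"jaw":30},
    {"offset":[0,0,0],"rot":[0,0,0],"jaw":30},
    {"offset":[0,0,0],"rot":[0,0,0],"jaw":30}
  ]
}}

```text
t: 31.82
ee_pos: [402.3, -349.2, 13.0]
eef_rot: [-2.222, 2.22, -0.003]
contact_force: [-0.5, 0.7, 6.2]
finger_gap: 0.495
finger_force: 29.8
```

```bash
python3 - <<'E'
import cv2,numpy as np
from h import ray
f=dict(np.load("top_l.npz"));im=f["frame"].astype(int)
for u,v in[(280,222),(239,222),(199,223)]:
    m=(np.abs(im-np.median(im[v-2:v+3,u-2:u+3].reshape(-1,3),axis=0)).max(2)<45).astype(np.uint8)
    w=np.zeros_like(m);cv2.circle(w,(u,v),12,1,-1);m=cv2.morphologyEx(m&w,cv2.MORPH_OPEN,np.ones((3,3)))
    n,l,s,c=cv2.connectedComponentsWithStats(m);print(ray(f,[c[l[v,u]]],67).round(1))
E
```

```text
[[442.5  85.1  67. ]]
[[440.6 165.3  67. ]]
[[438.6 245.1  67. ]]
```

The three placed spools are within 0.5 mm of their targets.

{"op": "jog_arm", "data": {
  "motion": [
    {"offset":[0,0,-10],"rot":[0,0,0],"jaw":30},
    {"offset":[0,0,-30],"rot":[0,0,0],"jaw":30},
    {"offset":[0,0,-40],"rot":[0,0,0],"jaw":30},
    {"offset":[0,0,-40],"rot":[0,0,0],"jaw":30},
    {"offset":[-22,-2,-10],"rot":[0,0,0],"jaw":30},
    {"offset":[-45,-2.2,0],"rot":[0,0,0],"jaw":30},
    {"offset":[-45,-2.2,0],"rot":[0,0,0],"jaw":30},
    {"offset":[-45,-2.2,0],"rot":[0,0,0],"jaw":30},
    {"offset":[-45,-2.2,0],"rot":[0,0,0],"jaw":30},
    {"offset":[-45,-2.2,0],"rot":[0,0,0],"jaw":30},
    {"offset":[-45,-2.2,0],"rot":[0,0,0],"jaw":30},
    {"offset":[-45,-2.2,0],"rot":[0,0,0],"jaw":30},
    {"offset":[-45,-2.2,0],"rot":[0,0,0],"jaw":30},
    {"offset":[-45,-2.2,0],"rot":[0,0,0],"jaw":30},
    {"offset":[-45,-2.2,0],"rot":[0,0,0],"jaw":30},
    {"offset":[-45,-2.2,0],"rot":[0,0,0],"jaw":30},
    {"offset":[-45,-2.2,0],"rot":[0,0,0],"jaw":30},
    {"offset":[-45,-2.2,0],"rot":[0,0,0],"jaw":30},
    {"offset":[-45,-2.2,0],"rot":[0,0,0],"jaw":30},
    {"offset":[-22,-2,0],"rot":[0,0,0],"jaw":30}
  ]
}}

```text
t: 34.33
ee_pos: [436.0, 326.9, 142.0]
eef_rot: [-2.224, 2.219, 0.0]
contact_force: [-0.9, -0.6, -0.9]
finger_gap: 0.494
finger_force: 30.6
```

{"op": "jog_arm", "data": {
  "motion": [
    {"offset":[0,0,0],"rot":[0,0,0],"jaw":30},
    {"offset":[0,0,0],"rot":[0,0,0],"jaw":30},
    {"offset":[0,0,0],"rot":[0,0,0],"jaw":30},
    {"offset":[0,0,0],"rot":[0,0,0],"jaw":30}
  ]
}}

```text
t: 34.83
ee_pos: [436.3, 324.3, 142.3]
eef_rot: [-2.221, 2.222, 0.0]
contact_force: [0.2, -0.1, -1.1]
finger_gap: 0.497
finger_force: 30.6
```

{"op": "jog_arm", "data": {
  "motion": [
    {"offset":[-0.5,-0.5,25],"rot":[0,0,0],"jaw":30},
    {"offset":[0,0,30],"rot":[0,0,0],"jaw":30},
    {"offset":[0,0,30],"rot":[0,0,0],"jaw":30},
    {"offset":[0,0,17],"rot":[0,0,0],"jaw":30},
    {"offset":[0,0,7],"rot":[0,0,0],"jaw":30},
    {"offset":[0,0,2],"rot":[0,0,0],"jaw":30},
    {"offset":[0,0,1],"rot":[0,0,0],"jaw":30},
    {"offset":[0,0,1],"rot":[0,0,0],"jaw":30},
    {"offset":[0,0,0],"rot":[0,0,0],"jaw":30}
  ]
}}

```text
t: 35.95
ee_pos: [436.8, 325.8, 29.4]
eef_rot: [-2.222, 2.22, 0.0]
contact_force: [-0.8, 0.3, 0.3]
finger_gap: 0.494
finger_force: 30.6
```

{"op": "jog_arm", "data": {
  "motion": [
    {"offset":[0,0,0.7],"rot":[0,0,0],"jaw":30},
    {"offset":[0,0,0.7],"rot":[0,0,0],"jaw":30},
    {"offset":[0,0,0],"rot":[0,0,0],"jaw":30}
  ]
}}

```text
t: 36.33
ee_pos: [436.7, 325.7, 28.0]
eef_rot: [-2.222, 2.22, -0.0]
contact_force: [-1.7, 0.4, 3.6]
finger_gap: 0.494
finger_force: 30.6
```

Contact made. Release, lift and move away.

{"op": "jog_arm", "data": {
  "motion": [
    {"offset":[0,0,0],"rot":[0,0,0],"jaw":44},
    {"offset":[0,0,0],"rot":[0,0,0],"jaw":50},
    {"offset":[0,0,0],"rot":[0,0,0],"jaw":62},
    {"offset":[0,0,0],"rot":[0,0,0],"jaw":75},
    {"offset":[0,0,0],"rot":[0,0,0],"jaw":75},
    {"offset":[0,0,0],"rot":[0,0,0],"jaw":75},
    {"offset":[0,0,-15],"rot":[0,0,0],"jaw":75},
    {"offset":[0,0,-30],"rot":[0,0,0],"jaw":75},
    {"offset":[0,0,-40],"rot":[0,0,0],"jaw":75},
    {"offset":[0,0,-40],"rot":[0,0,0],"jaw":75},
    {"offset":[-30,20,-20],"rot":[0,0,0],"jaw":75},
    {"offset":[-40,25,0],"rot":[0,0,0],"jaw":75},
    {"offset":[-40,25,0],"rot":[0,0,0],"jaw":75},
    {"offset":[-40,25,0],"rot":[0,0,0],"jaw":75},
    {"offset":[-40,25,0],"rot":[0,0,0],"jaw":75},
    {"offset":[-30,20,0],"rot":[0,0,0],"jaw":75},
    {"offset":[0,0,0],"rot":[0,0,0],"jaw":75},
    {"offset":[0,0,0],"rot":[0,0,0],"jaw":75},
    {"offset":[0,0,0],"rot":[0,0,0],"jaw":75}
  ]
}}

```text
t: 38.7
ee_pos: [297.1, 544.7, 173.1]
eef_rot: [-2.221, 2.222, 0.0]
contact_force: [-0.1, -0.5, 0.5]
finger_gap: 0.879
finger_force: 0.0
```

```bash
python3 look.py l3
```

```text
[297.20925852 544.78063654 172.98879168]
```

View pics/l3.png

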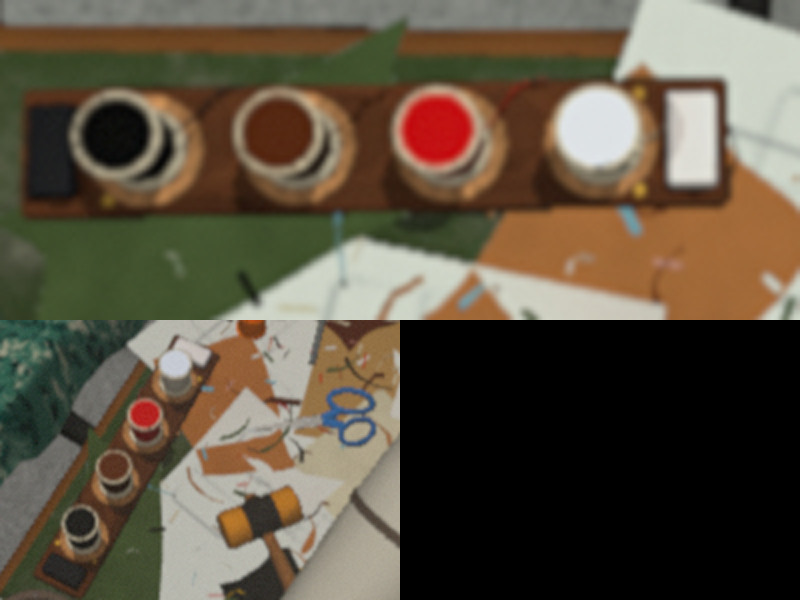

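All four stand upright in order, with black at top crop (117,135) by the black block and the arm clear.

```bash
python3 -c "
from cell import bot
print(bot.finish_job())"
```

```text
the job is handed in; nothing more can be done
None
```

The four spools stand upright on their cork seats, running white, red, dark brown, black from the white end block to the black one; the job was handed in at about 39 s with the arm clear, and no verdict came back.

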